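Prime the solvent pump with two fingertip strokes

ROBOT

A 6-joint arm with a two-finger parallel gripper is mounted at the origin on a cart in front of the work surface, level with it; the furniture and walls round the work are solid. World frame = base frame: x ahead of the robot, y to its left, z up, the work surface at z = 0. Lengths are in m, angles in degrees, forces in N, time in s.
With the tool pointing down it reaches from about 0.4 to 0.825 m from the base axis. Payload 7 kg.
Tool frame: the origin (TCP) lies at the very end of the fingers, on their centre line; the grasp point (between the pads) lies robot.grip_point_offset behind it (robot.grip_point_offset is the distance from the TCP to the grasp point, in m); z points along the fingers, y is the line along which they close (so a half turn about z gives the same grasp; the last joint's range is limited). The gripper opens to 85 mm and grips with 20 to 120 N. Pads are 22 mm wide; open, the fingers measure 114 mm over their backs; the gripper's body (76 mm by 85 mm) begins 54 mm behind the grasp point. The pads swing forward as they close: fully open they stand 13 mm farther back than shut.
Start: joints at [-53.967, 20.546, 0.682, 0, -70.136, -16.507], TCP at [0.226, -0.636, 0.231] pointing down, gripper open.
Joint ranges: [-176.03, 176.03], [-82.01, 121.73], [-58.28, 71.71], [-173.87, 95.51], [-174.79, -0.11], [-173.66, 173.66]. Speed limits (degrees/s): [136.94, 136.94, 172.46, 180, 180, 180].

INTERFACE

Orientations are given as [roll, pitch, yaw] about the fixed x, y, z axes, in that order (R = Rz(yaw) Ry(pitch) Rx(roll)).
In Python, from cell import robot gives the robot as it stands.
- The arm moves only by the tool jog_arm, never from a script. Its argument "targets" is a list of rows, each a list of 2 entries, a list of its own where there are three numbers: the shift along the world's x, y, z normalised to -1 to 1, where 1 is 15 cm, then the turn, a rotation vector about the world's x, y, z normalised to -1 to 1, where 1 is pi rad. A call has 1 to 20 rows; each row shifts and turns the commanded pose from where the row before left it; what a row does not reach is not made up. A row lasts 1/8 s, in which the tool goes at most 62.5 mm and 10.7 degrees, less where a joint would pass 70% of its speed; a pose out of reach is approached as far as the arm can. A call with a number of a shift or a turn outside -1 to 1 is refused whole. A call with a gripper value outside its range is refused whole. "claw" is the opening, from 0 (shut) to 1 (fully open), set as the call begins (left out, the last holds). The fingers move at their own pace and stop on an object; "grip_force" is the grip in N (left out, the last holds). Time passes only in rows, so rows that do not move let the fingers close. It gives the time, the measured TCP pose, the force, the opening and the grip force at its end, in the units of the state.
- robot.read_state(): the state, without advancing time (a new reading comes with each control period).
- robot.get_image(name): name is "scene" or "top" or "wrist"; returns a dict with "color" (384x512x3 uint8, red, green, blue), "fx", "fy", "cx", "cy" (pixels), "extrinsics" (4x4, takes a point from world to camera coordinates). Camera axes: x right, y up, looking along -z (the intrinsics and any distortion apply to the point x, -y, -z); pixel columns grow to the right and rows downward; lengths in m; the calibration is good to about 2 mm. A picture is of the moment at which its call begins. There is no depth.
- robot.hand_in(): hands the job in; it is judged then, once.
Trained networks look in a picture, given as the dict that the camera call returned (one of the last four; its "shot" number tells which), for a name from the list of things; names that differ only in an ending like _2 or _b are one class to them, and where a whole thing is asked for, a point or a joint stands for the part that bears it (a point fixed in the world has none). Each returns a list of dicts, best first, with "conf" (0 to 1); they miss things now and then, are a little off and sometimes report something else, mostly with a low value. They report only what shows in the picture. A call takes as long as a camera call. They do not tell look-alikes from the thing itself.
- robot.search_frame(picture, name): "centre" ([x, y, z] in m, in world coordinates, good to about 4 mm: the middle of the surface that is visible of it).
- robot.trace(picture, name): "region" (384x512 bool, what is visible of it).
- robot.pinpoint(picture, name): "centre" ([x, y, z] in m, in world coordinates, good to about 4 mm: a listed point, or the origin of a listed thing).
The state is a dict: "time": time; "joints": joint angles; "qvel": joint speeds; "joint_torque": joint torques, N m; "ee_pos": TCP position; "eef_rot": TCP orientation; "wrist_force": force on the tool from outside, world axes, zero at the start; "ft_torque": the same for the moment, N m; "opening": opening from 0.0 (shut) to 1.0 (fully open); "grasp_force": force on a finger pad.
Only numpy, scipy, OpenCV 4.12 (cv2) and the standard library are available. Lean on these libraries where they do the work, as an engineer would, in place of code of your own. Each camera call takes 0.05 s, during which the arm holds its last target. There are 200 camera calls.

TASK

Prime the solvent pump can: with the fingertips over the middle of the dish on its top, press it gently all the way down, let it spring fully back up, then press it down a second time in the same way and withdraw so that it rises again. The can stays standing where it is (do not lift, tip or shove it), and the amber bottle, the black stopper, the dropper bottle and the roll of tape beside it are not to be touched.

Things in the scene. Friction and masses are not known exactly. Their poses are not given: they have to be found in the camera images.
- pump: Loose white plastic pump can with a blue collar and a round white-grey dish on top, about 0.2 kg, standing upright on the bench round the small clear tray of rings (another such can far back at the right is not meant). Can body 66 mm in diameter and 96 mm tall, 136 mm to the rim of the dish. Origin: centre of its underside; z axis up.
- pump_top (a point): Centre of the dish on top of the pump can, at the height of its rim (136 mm above the bench when up); it moves with the dish. The dish is 60 mm in diameter and looks slightly hollow, but it is solid up to rim height, so fingertips meet it there all over, as on a flat disc. Press it with the point midway between the fingers within 15 mm of this centre.
- pump_plunger (a joint): Stroke of the pump dish: 0 m = fully up, 0.008 m = fully down (stop). A spring of 1 N per mm pushes it up, so it takes about 8 N to reach the stop; it comes back up by itself when let go.
- amber: Loose amber glass bottle with two thin swab sticks standing in it, 51 mm in diameter, 132 mm tall to the tips of the sticks. Must not be touched. Origin: centre of its underside; z up.
- stopper: Loose black bottle stopper standing on its plug, flange 43 mm in diameter at the top, 32 mm tall; it looks rather like a push button but is not one. Must not be touched. Origin: centre of its underside; z up.
- tape: Loose roll of cream paper tape lying flat, 68 mm in diameter, 19 mm tall. Must not be touched. Origin: centre of its underside; z up.
- dropper: Loose small white dropper bottle with a light blue needle, 29 mm in diameter, 115 mm tall to the needle tip. Must not be touched. Origin: centre of its underside; z up. These five things stand on the bench (z = 0), always at least 75 mm apart between centres, and change places from start to start. Other things on the bench are fixed and out of the way.
Things that resemble listed ones, but are neither listed nor needed, are in the scene too. Leave any red look-alike of the pump alone. There is more than one size of the amber; the job needs the larger.

How it is judged:
By the outcome, as a careful person would: the job done as asked, in the order asked, and still so for the second after the job is handed in, with the robot touching nothing.
It also fails if it takes over 40 s, if anything falls off the work surface, if the arm or the gripper's body presses on something with over 40 N, if the wrist force passes 120 N, or if a joint passes its speed limit or range.

## Working session

There is one attempt and no reset: what is moved stays moved. The work goes in short steps, Python scripts to look and compute and a tool call to move; the robot and the scene stay as the last step left them, time stands still between calls to the robot, and variables do not carry over. Pictures are saved under pics/ and viewed, at most 10 in all, crops included, and the job is handed in when it is done.

Besides the shell and the picture viewer there is one more tool, called after "Emit:" as name(argument=value, ...) on one line, values as JSON. jog_arm: Moves the arm, as the interface text tells. Scaled input: -1 to 1 covers 15 cm each way for a shift and pi rad each way for a turn. Its arguments: {"type":"object","properties":{"targets":{"type":"array"},"claw":{"type":"number"},"grip_force":{"type":"number"}},"required":["targets"]}

```bash
mkdir -p pics; cat > look.py <<'E'
from cell import robot
import cv2, numpy as np
ims={}
for n in ("scene","top"):
    p=robot.get_image(n); ims[n]=p["color"]
    for o in ("pump","pump_top","amber","stopper","tape","dropper"):
        for r in robot.pinpoint(p,o)[:3]:
            c=np.array(r["centre"]); E=np.array(p["extrinsics"])
            q=E@np.r_[c,1]; u=p["fx"]*q[0]/-q[2]+p["cx"]; v=p["fy"]*-q[1]/-q[2]+p["cy"]
            print(n,o,c.round(3),round(r["conf"],2),"px",int(u),int(v))
cv2.imwrite("pics/a.png",cv2.cvtColor(np.vstack([cv2.resize(ims["scene"],(400,300)),cv2.resize(ims["top"],(400,300))]),cv2.COLOR_RGB2BGR))
for n in ims: cv2.imwrite(f"pics/{n}.png",cv2.cvtColor(ims[n],cv2.COLOR_RGB2BGR))
s=robot.read_state(); print(s["time"],s["ee_pos"],s["eef_rot"],s["wrist_force"],robot.grip_point_offset)
E
python3 look.py
```

```text
scene pump [ 0.505 -0.121  0.003] 0.98 px 303 193
scene pump [ 0.452  0.015 -0.001] 0.96 px 302 226
scene pump_top [0.445 0.013 0.135] 0.73 px 307 174
scene pump_top [ 0.501 -0.118  0.143] 0.68 px 306 143
scene pump_top [0.567 0.219 0.001] 0.56 px 211 262
scene amber [ 0.434  0.243 -0.002] 0.79 px 264 290
scene amber [ 0.52   0.301 -0.001] 0.69 px 209 294
scene stopper [ 0.64   0.074 -0.   ] 0.75 px 218 219
scene tape [ 0.434  0.114 -0.001] 0.61 px 292 252
scene dropper [0.568 0.217 0.003] 0.73 px 211 260
top pump [ 0.511 -0.118  0.002] 0.65 px 329 203
top pump [ 0.445  0.018 -0.004] 0.61 px 274 228
top pump [0.643 0.075 0.004] 0.31 px 252 148
top pump_top [ 0.505 -0.116  0.137] 0.86 px 343 198
top pump_top [0.445 0.016 0.134] 0.82 px 281 225
top amber [ 0.432  0.25  -0.004] 0.97 px 178 231
top amber [0.522 0.298 0.003] 0.79 px 160 194
top stopper [0.643 0.076 0.007] 0.76 px 252 148
top stopper [ 0.568  0.22  -0.001] 0.41 px 193 177
top tape [0.434 0.114 0.005] 0.8 px 234 232
top dropper [0.569 0.221 0.   ] 0.43 px 193 176
0.7 [ 0.22558805 -0.63613577  0.23131999] [ 1.79999946e+02  7.71902990e-04 -1.60474897e+02] [-0.07184106  0.26304082  1.10046203] 0.0187
```

View pics/scene.png

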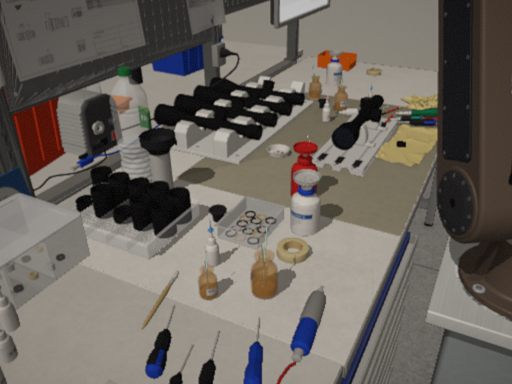

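View pics/top.png

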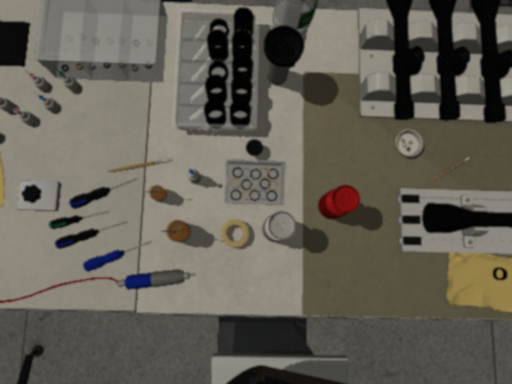

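```bash
python3 - <<'E'
import cv2,numpy as np
a=cv2.imread("pics/scene.png")[130:270,210:390]; b=cv2.imread("pics/top.png")[160:260,220:380]
cv2.imwrite("pics/crop.png",np.hstack([cv2.resize(a,(386,300),interpolation=3),cv2.resize(b,(414,300),interpolation=3)][:2]))
E
```

```text
(no output)
```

View pics/crop.png

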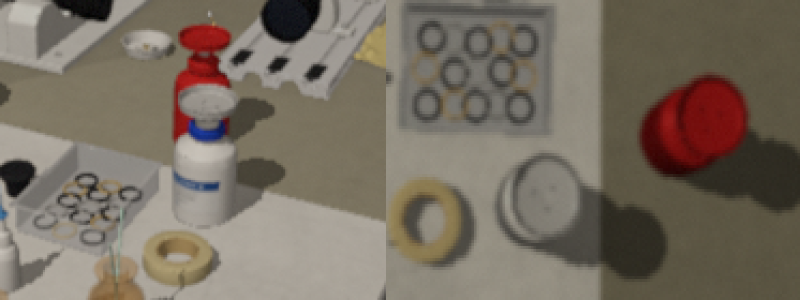

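Emit:
jog_arm(targets=[[[0.35,0.2,0.1],[0,0,0]],[[0.3,0.3,0.1],[0,0,0]],[[0.2,0.35,0],[0,0,0]],[[0.2,0.35,0],[0,0,0]],[[0.1,0.35,0],[0,0,0]],[[0.1,0.35,0],[0,0,0]]], claw=0)

```text
time: 1.45
ee_pos: [0.4116, -0.3514, 0.2607]
eef_rot: [-180.0, 0.0, -160.5]
wrist_force: [1.1, 0.5, -0.1]
opening: 0.0
grasp_force: 0.0
```

The images show three candidates: a white can with a blue collar at scene (306,200) / top (281,225), a red look-alike at scene (305,170) / top (342,199), and another white can far back at scene (335,70). The enlarged crop confirms that the first is the one meant: it's white with a blue collar and a grey dish, and it stands beside the tray of rings.

Emit:
jog_arm(targets=[[[0.1,0.35,0],[0,0,0]],[[0.12,0.35,0],[0,0,0]],[[0,0.35,0],[0,0,0]],[[0,0.35,0],[0,0,0]],[[0,0.35,0],[0,0,0]],[[0,0.35,0],[0,0,0]],[[0,0.2,0],[0,0,0]],[[0,0.15,-0.2],[0,0,0]],[[0,0,-0.25],[0,0,0]],[[0,0,0],[0,0,0]],[[0,0,0],[0,0,0]]])

```text
time: 2.82
ee_pos: [0.4449, 0.0143, 0.1945]
eef_rot: [-180.0, 0.1, -160.5]
wrist_force: [0.4, 0.2, 0.0]
opening: -0.003
grasp_force: 0.0
```

```bash
python3 - <<'E'
from cell import robot
import cv2,numpy as np
s=robot.read_state(); print(s["time"],s["ee_pos"],s["wrist_force"])
ims=[]
for n in ("scene","top","wrist"):
    p=robot.get_image(n); ims.append(p["color"])
    for o in ("pump","pump_top"):
        for r in robot.pinpoint(p,o)[:2]: print(n,o,np.round(r["centre"],3),round(r["conf"],2))
    m=robot.trace(p,"pump_top")
    E=np.array(p["extrinsics"])
    for c in (s["ee_pos"],[.445,.016,.136]):
        q=E@np.r_[c,1]; print(n,"px",p["fx"]*q[0]/-q[2]+p["cx"],p["fy"]*q[1]/q[2]+p["cy"])
v=[cv2.resize(ims[0][110:250,220:400],(400,300)),cv2.resize(ims[2],(400,300))]
cv2.imwrite("pics/b.png",cv2.cvtColor(np.hstack(v),cv2.COLOR_RGB2BGR))
E
```

```text
2.825 [0.44488958 0.01428993 0.19451809] [0.4478576  0.22372243 0.01872586]
scene pump [ 0.503 -0.118  0.004] 0.76
scene pump [0.448 0.017 0.004] 0.59
scene pump_top [0.447 0.015 0.135] 0.94
scene pump_top [ 0.507 -0.121  0.14 ] 0.65
scene px 309.14134649063345 149.6454788030782
scene px 307.5722309781235 174.90146168969733
top px 285.440308874175 223.36855798435158
top px 281.26637203030697 225.25847151391886
wrist pump [ 0.506 -0.12   0.001] 0.85
wrist pump [ 0.448  0.016 -0.   ] 0.57
wrist pump_top [0.449 0.014 0.135] 0.7
wrist pump_top [ 0.506 -0.123  0.142] 0.68
wrist px 256.6066190522421 243.78650506124617
wrist px 259.0727852306067 209.45222095074962
```

View pics/b.png

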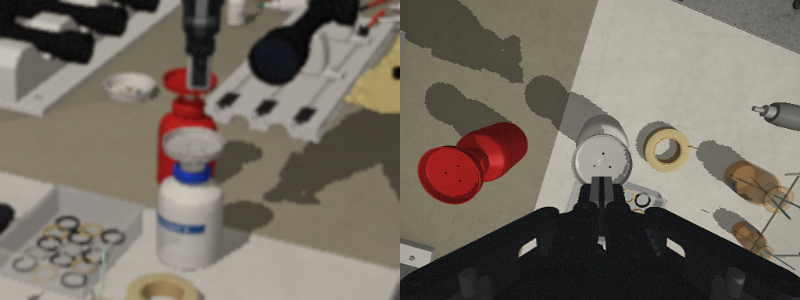

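The scene and wrist views show the shut fingertips above the white dish, at wrist px (602,160) in the crop. The dish centre is about (0.447, 0.015). I'll go down to just above the rim.

Emit:
jog_arm(targets=[[[0.015,0,-0.15],[0,0,0]],[[0,0,-0.1],[0,0,0]],[[0,0,-0.07],[0,0,0]],[[0,0,-0.04],[0,0,0]],[[0,0,-0.02],[0,0,0]],[[0,0,-0.02],[0,0,0]],[[0,0,-0.02],[0,0,0]],[[0,0,0],[0,0,0]],[[0,0,0],[0,0,0]]])

```text
time: 4.55
ee_pos: [0.4467, 0.0144, 0.1306]
eef_rot: [-180.0, 0.0, -160.5]
wrist_force: [-1.9, -1.0, 5.5]
opening: -0.001
grasp_force: 2.7
```

Emit:
jog_arm(targets=[[[0,0,-0.01],[0,0,0]],[[0,0,-0.007],[0,0,0]],[[0,0,0],[0,0,0]],[[0,0,0],[0,0,0]]])

```text
time: 5.05
ee_pos: [0.447, 0.0144, 0.1286]
eef_rot: [-180.0, 0.1, -160.4]
wrist_force: [-2.0, -1.0, 8.9]
opening: -0.001
grasp_force: 5.0
```

Emit:
jog_arm(targets=[[[0,0,-0.01],[0,0,0]],[[0,0,0],[0,0,0]],[[0,0,0],[0,0,0]]])

```text
time: 5.42
ee_pos: [0.448, 0.0145, 0.1286]
eef_rot: [-179.9, 0.2, -160.4]
wrist_force: [-5.2, -1.4, 23.8]
opening: -0.0
grasp_force: 11.7
```

The dish is on its stop: the force rose sharply while z stayed the same. I'll release it.

Emit:
jog_arm(targets=[[[0,0,0.02],[0,0,0]],[[0,0,0.03],[0,0,0]],[[0,0,0.06],[0,0,0]],[[0,0,0.1],[0,0,0]],[[0,0,0],[0,0,0]],[[0,0,0],[0,0,0]],[[0,0,0],[0,0,0]],[[0,0,0],[0,0,0]]])

```text
time: 6.42
ee_pos: [0.4462, 0.0143, 0.1572]
eef_rot: [-180.0, -0.0, -160.5]
wrist_force: [0.0, -0.2, -0.1]
opening: -0.001
grasp_force: 0.0
```

```bash
cat > chk.py <<'E'
from cell import robot
import cv2,numpy as np,sys
s=robot.read_state(); print(s["time"],np.round(s["ee_pos"],4),np.round(s["wrist_force"],1))
ims=[]
for n in ("scene","wrist"):
    p=robot.get_image(n); ims.append(p["color"])
    for r in robot.pinpoint(p,"pump_top")[:2]: print(n,np.round(r["centre"],3),round(r["conf"],2))
v=[cv2.resize(ims[0][110:250,220:400],(400,300)),cv2.resize(ims[1],(400,300))]
cv2.imwrite(f"pics/{sys.argv[1]}.png",cv2.cvtColor(np.hstack(v),cv2.COLOR_RGB2BGR))
E
python3 chk.py c
```

```text
6.425 [0.4462 0.0143 0.1572] [ 0.  -0.2 -0.1]
scene [0.447 0.012 0.134] 0.86
scene [ 0.504 -0.117  0.14 ] 0.62
wrist [0.448 0.016 0.134] 0.9
wrist [ 0.508 -0.121  0.14 ] 0.66
```

View pics/c.png

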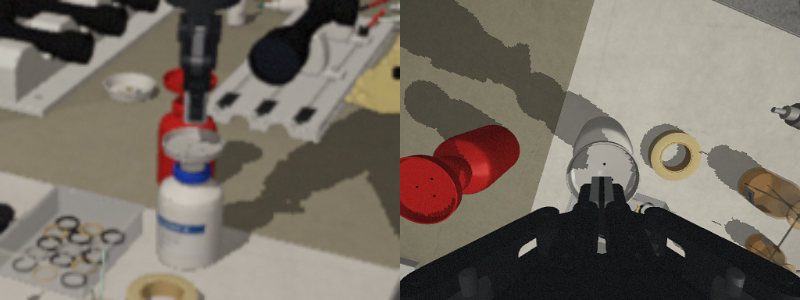

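The dish is back up, and the can is upright and hasn't moved (dish at scene crop (193,145)). Now the second press.

Emit:
jog_arm(targets=[[[0,0,-0.06],[0,0,0]],[[0,0,-0.05],[0,0,0]],[[0,0,-0.03],[0,0,0]],[[0,0,-0.02],[0,0,0]],[[0,0,-0.015],[0,0,0]],[[0,0,-0.015],[0,0,0]],[[0,0,-0.01],[0,0,0]],[[0,0,-0.005],[0,0,0]],[[0,0,0],[0,0,0]],[[0,0,0],[0,0,0]],[[0,0,0],[0,0,0]]])

```text
time: 8.0
ee_pos: [0.4475, 0.0144, 0.1287]
eef_rot: [-179.9, 0.1, -160.4]
wrist_force: [-4.4, -0.1, 17.8]
opening: 0.006
grasp_force: 9.2
```

It's on the stop again, so I'll withdraw.

Emit:
jog_arm(targets=[[[0,0,0.02],[0,0,0]],[[0,0,0.03],[0,0,0]],[[0,0,0.06],[0,0,0]],[[0,0,0.15],[0,0,0]],[[0,0,0.25],[0,0,0]],[[0,0,0.2],[0,0,0]],[[0,0,0],[0,0,0]],[[0,0,0],[0,0,0]],[[0,0,0],[0,0,0]],[[0,0,0],[0,0,0]]])

```text
time: 9.25
ee_pos: [0.446, 0.0142, 0.2327]
eef_rot: [-180.0, -0.1, -160.5]
wrist_force: [-0.5, -0.5, -0.4]
opening: 0.002
grasp_force: 0.0
```

```bash
python3 chk.py d
```

```text
9.25 [0.446  0.0142 0.2327] [-0.5 -0.5 -0.4]
scene [0.449 0.013 0.138] 0.71
scene [ 0.505 -0.118  0.143] 0.57
wrist [0.45  0.013 0.131] 0.98
wrist [ 0.507 -0.12   0.139] 0.68
```

View pics/d.png

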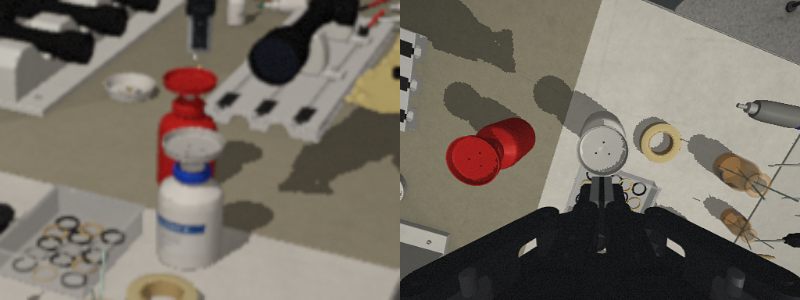

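The dish is fully up, the can stands where it was, and the gripper is clear of everything.

```bash
python3 -c "
from cell import robot
print(robot.hand_in())"
```

```text
the job is handed in; nothing more can be done
None
```

I pressed the white pump can to its stop twice, with a full spring-back after each press; the can stayed in place, nothing else was touched, and the job is handed in.

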